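# Stow the mast section behind the stake

## Robot

A 7-joint arm with a two-finger parallel gripper is mounted at the origin on the work surface. World frame = base frame: x ahead of the robot, y to its left, z up, the work surface at z = 0. Lengths are in m, angles in rad, forces in N, time in s.
With the tool pointing down it reaches from about 0.425 to 0.975 m from the base axis. Payload 16.7 kg.
Tool frame: the origin (TCP) lies between the finger pads; the fingertips stand robot.tcp_to_tips ahead of it and the grasp point (between the pads) lies 3 mm ahead of it (robot.tcp_to_tips is the distance from the TCP to the fingertips, in m); y points along the fingers, x is the direction in which the jaws open and shut, and the axes are right-handed (so a half turn about y gives the same grasp; the last joint's range is limited). The gripper opens to 85 mm and grips with 20 to 120 N. Pads are 22 mm wide; open, the fingers measure 114 mm over their backs; the gripper's body (76 mm by 85 mm) begins 54 mm behind the grasp point. The pads swing forward as they close: fully open they stand 13 mm farther back than shut.
Start: joints at [1.115, 0.426, 0.074, 1.606, -0.034, 1.111, -0.067], TCP at [0.204, -0.643, 0.253] pointing down, gripper open.
Joint ranges: [-2.85, 2.85], [-0.5, 2.14], [-1.23, 1.37], [0.21, 2.46], [-1.02, 4.16], [0.16, 2.05], [-2.73, 2.73]. Speed limits (rad/s): [1.89, 1.89, 2.39, 2.39, 3.01, 3.01, 3.01].

## Interface

Orientations are given as a unit quaternion [x, y, z, w].
In Python, from workcell import robot, imaging gives the robot as it stands. The module is installed in compiled form; this text tells all that it offers.
- The arm moves only by the tool drive_tool, never from a script. Its arguments are lists of equal length, an entry for each row: "rotation": the turn, a rotation vector about the world's x, y, z in rad, a list of three; "translation": the shift along the world's x, y, z in mm, a list of three; "grip": the finger opening in mm, from 0 to 85.4. In form: {"rotation": [[wx, wy, wz], ...], "translation": [[x, y, z], ...], "grip": [grip, ...]}. A call has 1 to 5 rows; each row is the pose to reach, as a shift and turn from the pose measured when the call began; what a row does not reach only later rows make up. A row lasts 1/12 s, in which the tool goes at most 41.7 mm and 7.16 degrees, less where a joint would pass 70% of its speed; a pose out of reach is approached as far as the arm can. A call with a gripper value outside its range is refused whole. The fingers move at their own pace and stop on an object; "grip_force" is the grip in N (left out, the last holds). Time passes only in rows, so rows that repeat a pose let the fingers close. It gives the time, the measured TCP pose, the force and the opening at its end, in the units of the state.
- robot.observe(): the state, without advancing time (a new reading comes with each control period).
- imaging.get_image(name): name is "scene" or "side" or "wrist"; returns a dict with "color" (420x560x3 uint8, blue, green, red), "vfov" (degrees; the focal length in pixels is half the picture's height over the tangent of half this angle, whatever the lens; pixels are square), "cx", "cy" (the principal point, pixels), "dist_coeffs" ([k1, k2, p1, p2, k3] as OpenCV has them; the pictures are not rectified), "xyz" and "orientation" of the camera in the world. Camera axes: x right, y down, z forward; pixel columns grow to the right and rows downward; lengths in m; the calibration is good to about 2 mm. A picture is of the moment at which its call begins. There is no depth.
- robot.job_done(): hands the job in, once; it reports no verdict.
The state is a dict: "clock": time; "qpos": joint angles; "joint_vel": joint speeds; "joint_efforts": joint torques, N m; "ee_pos": TCP position; "tcp_rot": TCP orientation; "contact_force": force on the tool from outside, world axes, zero at the start; "moment": the same for the moment, N m; "opening": finger opening in m.
Only numpy, scipy, OpenCV 4.12 (cv2) and the standard library are available. Lean on these libraries where they do the work, as an engineer would, in place of code of your own. Each camera call takes 0.05 s, during which the arm holds its last target.

## Task

Put the loose olive mast section away in the empty front bay of the stowage rack, only pushing it along the bench and never lifting it: slide one end in behind the upright stake first, then push the other end in, until the whole section lies flat against the rail at the back of the bay. Leave the multimeter, the screw jar and the brass coupler where they are.

Things in the scene. Friction and masses are not known exactly. Their poses are not given: they have to be found in the camera images.
- mast: the loose mast section: straight olive square tube, 300 x 36 x 36 mm, about 0.4 kg, with grey collars and thin yellow bands near both ends; lies flat on the bench, where it slides: pushed square near one end it turns about a point some 180 to 230 mm from that end. Origin at the centre of its underside; its y axis runs along its length, z up
- mast_left (a point): centre of the section's end face at its own +y end, 150 mm from the middle, 18 mm above the underside
- mast_right (a point): centre of the section's end face at its own -y end, 150 mm from the middle, 18 mm above the underside
- rack: grey steel stowage rack fixed to the bench, 48 mm high; its front bay, open to the robot and floored by the bench, is empty, the one behind it holds two sections. Origin: bench level, middle of the front face of the front bay's back rail (which the section must lie against). x points deeper into the rack, away from the robot; y runs along the rail, to the left seen from the robot
- bay_left (a point): bench-level front corner, on the inner face, of the bay's left end plate (6 mm thick, 48 mm high): 85 mm in front of the back rail, 195 mm left (rack +y) of the bay's middle. Low bolted foot flanges stand outside the plates
- bay_right (a point): the same corner of the right end plate, 195 mm to the right (rack -y); the bay is 390 mm long between the plates
- stake: upright steel stake, yellow top, 25 mm diameter, 62 mm high, fixed in one of two sockets at the bay's mouth: its axis is 82.5 mm in front of the back rail and 90 mm left or right of the bay's middle. It leaves 70 mm clear to the back rail and 272.5 mm to the farther end plate. Origin at its foot; same axes as the rack
- meter: yellow hand multimeter lying on the bench, 150 x 76 x 42 mm, loose, to be left alone; origin at the centre of its underside
- jar: small glass screw jar with a red lid, 48 mm diameter, 50 mm high, loose, to be left alone; origin at the centre of its underside
- coupler: small brass coaxial coupler standing on end, 26 mm diameter, 44 mm high, loose, to be left alone; origin at the centre of its underside
There are look-alikes about, which are no part of the job. Of the things that look like the stake, the smaller one is meant.

How it is judged:
By the outcome, as a careful person would: the job done as asked, in the order asked, and still so for the second after the job is handed in, with the robot touching nothing.
It also fails if it takes over 72 s, if anything falls off the work surface, if the arm or the gripper's body presses on something with over 40 N, if the wrist force passes 120 N, or if a joint passes its speed limit or range.

## Working session

There is one attempt and no reset: what is moved stays moved. The work goes in short steps, Python scripts to look and compute and a tool call to move; the robot and the scene stay as the last step left them, time stands still between calls to the robot, and variables do not carry over. Pictures are saved under pics/ and viewed, and the job is handed in when it is done.

Besides the shell and the picture viewer there is one more tool, called after "Emit:" as name(argument=value, ...) on one line, values as JSON. drive_tool: Moves the arm, as the interface text tells. Its arguments: {"type":"object","properties":{"rotation":{"type":"array","items":{"type":"array","items":{"type":"number"}}},"translation":{"type":"array","items":{"type":"array","items":{"type":"number"}}},"grip":{"type":"array","items":{"type":"number"}},"grip_force":{"type":"number"}},"required":["rotation","translation","grip"]}

```bash
mkdir -p pics; cat > h.py <<'E'
import numpy as np, cv2
from scipy.spatial.transform import Rotation as R
from workcell import robot, imaging
def K(im):
    f=im["color"].shape[0]/2/np.tan(np.radians(im["vfov"])/2)
    return np.array([[f,0,im["cx"]],[0,f,im["cy"]],[0,0,1.]])
def px2w(im,pts,z):
    u=cv2.undistortPoints(np.array(pts,float).reshape(-1,1,2),K(im),np.array(im["dist_coeffs"],float)).reshape(-1,2)
    d=np.c_[u,np.ones(len(u))]@R.from_quat(im["orientation"]).as_matrix().T
    o=np.array(im["xyz"]); z=np.broadcast_to(z,len(u))
    return o+d*((z-o[2])/d[:,2])[:,None]
def w2px(im,P):
    M=R.from_quat(im["orientation"]).as_matrix()
    Pc=(np.array(P,float).reshape(-1,3)-np.array(im["xyz"]))@M
    return cv2.projectPoints(Pc,np.zeros(3),np.zeros(3),K(im),np.array(im["dist_coeffs"],float))[0].reshape(-1,2)
def save(im,name,crop=None,s=1):
    c=im["color"]
    if crop: x0,y0,x1,y1=crop; c=c[y0:y1,x0:x1]
    cv2.imwrite("pics/"+name,cv2.resize(c,None,fx=s,fy=s,interpolation=cv2.INTER_CUBIC))
E
python3 - <<'E'
from h import *
import pickle
print(robot.observe(),robot.tcp_to_tips)
d={}
for n in("scene","side","wrist"):
    im=imaging.get_image(n);d[n]=im;save(im,n+"0.png",None,1.4);print(n,im["xyz"],im["orientation"],im["vfov"],im["dist_coeffs"])
pickle.dump(d,open("im0.pkl","wb"))
E
```

```text
{'clock': 0.0, 'qpos': array([ 1.11448182,  0.42673256,  0.07385313,  1.60660673, -0.03413436,
        1.11080336, -0.06708712]), 'joint_vel': array([ 1.19554884e-03, -9.78781660e-06,  2.40617771e-04,  5.28467582e-04,
        1.45008324e-04, -2.61798040e-04, -2.62739305e-05]), 'joint_efforts': array([-4.69706151e-05, -9.49831939e+01,  3.76116335e+00, -4.63537824e+01,
        1.92276423e-02,  9.78668308e-03,  4.80092979e-07]), 'ee_pos': array([ 0.20373287, -0.64312009,  0.25261039]), 'tcp_rot': array([-0.57027307,  0.41811658, -0.41735375,  0.57077403]), 'contact_force': array([-0.16894886,  0.41272611, -0.57942883]), 'moment': array([-0.02035864, -0.00786277, -0.00795317]), 'opening': 0.0857719090991468} 0.022
scene [0.93653203 0.42288811 1.03318997] [ 0.34223959  0.90236537 -0.24255615 -0.09887017] 57.200832624488314 [0.01280854 0.         0.         0.         0.        ]
side [0.06649782 0.49084219 0.85060445] [-0.35212433  0.86783812 -0.32337506  0.13525539] 49.97084276151001 [0.0091972 0.        0.        0.        0.       ]
wrist [ 0.26743999 -0.62234809  0.37222002] [ 0.79949982 -0.58555336 -0.07910149  0.10802895] 60.80321960926904 [-0.0354389  0.         0.         0.         0.       ]
```

View pics/scene0.png

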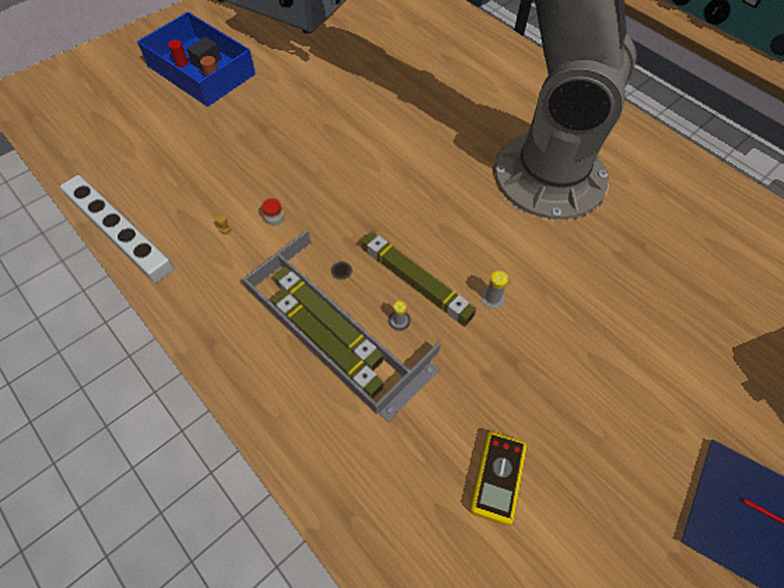

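View pics/side0.png

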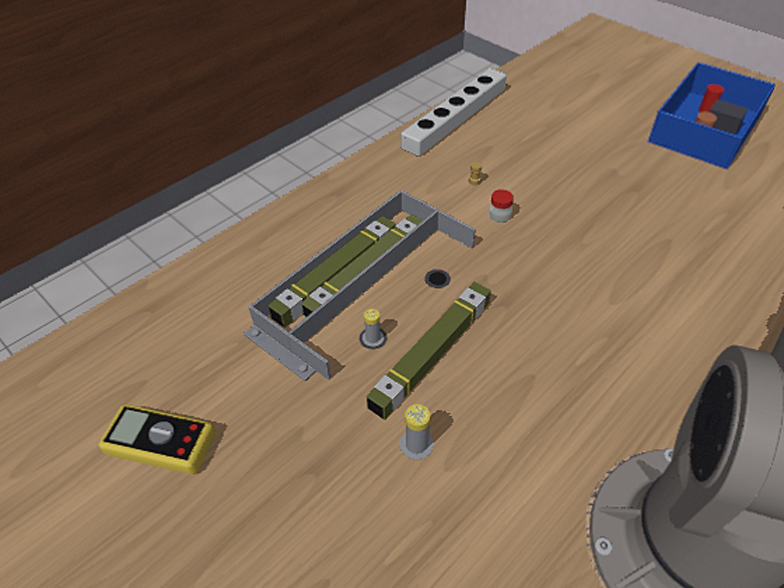

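View pics/wrist0.png

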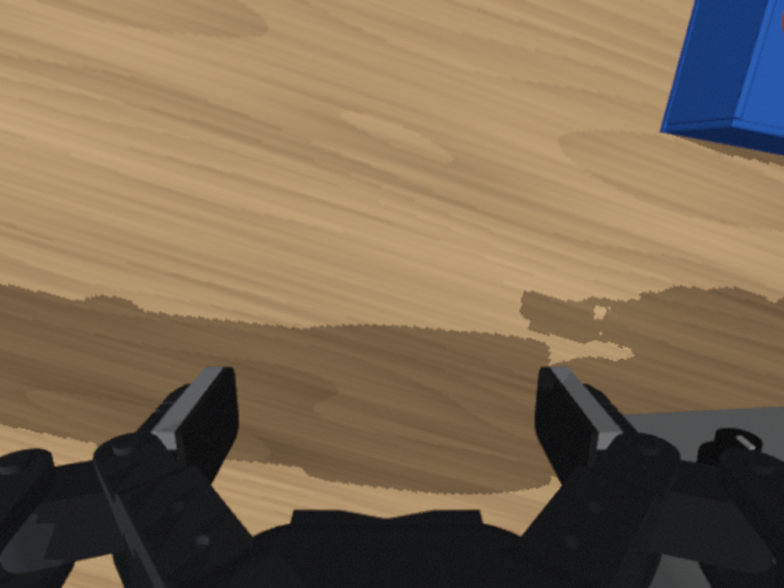

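```bash
python3 - <<'E'
from h import *
import pickle
d=pickle.load(open("im0.pkl","rb"))
save(d["scene"],"sc1.png",(160,150,360,310),4)
save(d["side"],"sd1.png",(160,130,360,330),3.9*0.75)
E
```

```text
(no output)
```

View pics/sc1.png

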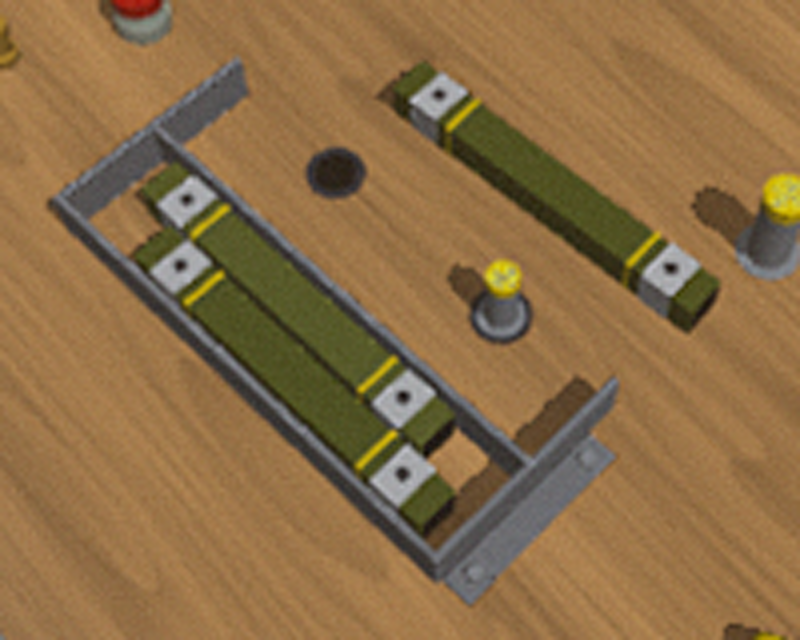

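View pics/sd1.png

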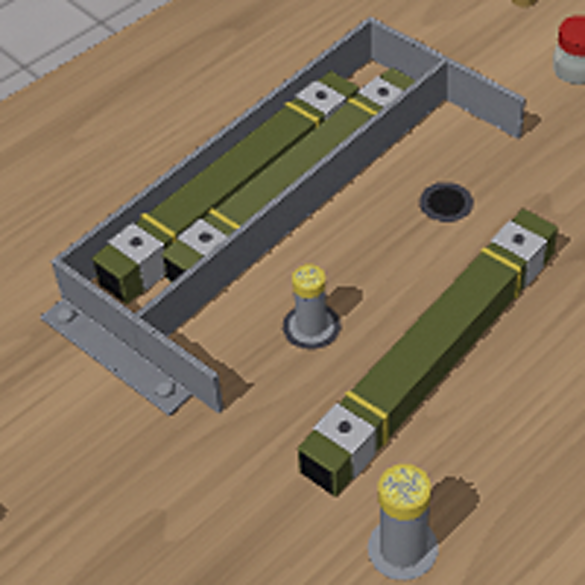

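```bash
python3 - <<'E'
from h import *
import pickle
d=pickle.load(open("im0.pkl","rb"))
A=dict(railL=(527,462,48),railR=(168,130,48),plL=(615,382,48),plR=(240,62,48),stakeT=(503,270,62),socket=(335,172,0),hole_r=(438,95,36),hole_l=(671,268,36),c1=(427,62,36),c2=(718,283,36),c3=(690,303,36),c4=(397,87,36),big=(783,193,80))
B=dict(railL=(140,315,48),railR=(447,62,48),plL=(218,373,48),plR=(523,98,48),stakeT=(309,274,62),socket=(446,202,0),hole_r=(518,239,36),hole_l=(344,427,36),c4=(521,209,36),c1=(556,236,36),c3=(299,456,36),c2=(337,477,36),big=(405,484,80))
for k in A:
    a=A[k];b=B[k]
    p=px2w(d["scene"],[(160+a[0]/4,150+a[1]/4)],a[2]/1e3)[0]
    q=px2w(d["side"],[(160+b[0]/2.925,130+b[1]/2.925)],b[2]/1e3)[0]
    print(k,(p*1e3).round(1)[:2],(q*1e3).round(1)[:2])
print('jar',px2w(d["scene"],[(271/1.4,205/1.4)],.05),'coup',px2w(d["scene"],[(222/1.4,218/1.4)],.044),'meter',px2w(d["scene"],[(487/1.4,435/1.4),(526/1.4,442/1.4),(474/1.4,512/1.4),(512/1.4,520/1.4)],.04))
E
```

```text
railL [642.  166.6] [636.8 163.2]
railR [ 664.8 -213.3] [ 663.8 -222.4]
plL [555.5 163.7] [551.9 157.8]
plR [ 584.5 -228.2] [ 582.1 -233.2]
stakeT [559.8  51.5] [563.5  51.1]
socket [ 576.2 -125.2] [ 575.1 -125.3]
hole_r [ 482.7 -108.2] [ 482.9 -109.3]
hole_l [455.5 122.2] [456.2 120.8]
c1 [ 468.2 -138.1] [ 462.5 -133.6]
c2 [438.5 153.9] [429.9 154.2]
c3 [465.8 151.8] [462. 161.]
c4 [ 501.9 -135.3] [ 502.8 -137. ]
big [371.2 145.7] [373.7 144.5]
jar [[ 0.60303411 -0.34354566  0.05      ]] coup [[ 0.70696842 -0.3905014   0.044     ]] meter [[0.61503389 0.35100308 0.04      ]
 [0.57084893 0.40707018 0.04      ]
 [0.72854792 0.42628326 0.04      ]
 [0.68919214 0.47802873 0.04      ]]
```

Candidates: loose mast at scene px (298,198), versus the two racked sections at (236,228) and (228,236), which are not wanted. Small stake at (285,222), versus the larger one at (355,203). The bay hole at (244,193) is the empty socket. By the description I choose the loose mast, and the smaller stake on the bay's left side; the close crops confirm both choices.

```bash
cat >> h.py <<'E'
yaw=np.radians(4.3); O=np.array([.651,-.030])
xh=np.array([np.cos(yaw),np.sin(yaw)]); yh=np.array([-np.sin(yaw),np.cos(yaw)])
def r2w(x,y): return O+x/1e3*xh+y/1e3*yh
def w2r(p): d=np.array(p)[:2]-O; return np.array([d@xh,d@yh])*1e3
def overlay(im,name,crop=None,s=1):
    im=dict(im); c=im["color"]=im["color"].copy()
    def pl(P):
        q=(w2px(im,P)*16).round().astype(int).reshape(-1,1,2); cv2.polylines(c,[q],False,(255,0,255),1,cv2.LINE_AA,4)
    W=lambda x,y,z:[*r2w(x,y),z/1e3]
    pl([W(-85,195,48),W(0,195,48),W(0,-195,48),W(-85,-195,48)])
    t=np.linspace(0,6.3,30); pl([W(-82.5+12.5*np.cos(a),90+12.5*np.sin(a),62) for a in t])
    pl([W(-82.5+15*np.cos(a),-90+15*np.sin(a),0) for a in t])
    save(im,name,crop,s)
def tool():
    s=robot.observe(); M=R.from_quat(s["tcp_rot"]).as_matrix()
    print("t",round(s["clock"],2),"tcp",(s["ee_pos"]*1e3).round(1),"rack",w2r(s["ee_pos"]).round(1),"jawx yaw",np.degrees(np.arctan2(M[1,0],M[0,0])).round(1),"y",M[:,1].round(3),"F",s["contact_force"].round(1),"open",round(s["opening"]*1e3,1))
E
python3 - <<'E'
from h import *
import pickle
d=pickle.load(open("im0.pkl","rb"))
tool()
overlay(d["scene"],"ov1.png",(160,150,360,310),4)
for n in [(-178,50)]: print(r2w(*n))
print(r2w(-172,230))
E
```

```text
t 0.15 tcp [ 203.7 -643.2  252.8] rack [-492.  -577.9] jawx yaw -72.4 y [-0.     0.001 -1.   ] F [ 0.5 -0.2 -0.1] open 85.2
[0.46975211 0.00651304]
[0.46223905 0.18645624]
```

View pics/ov1.png

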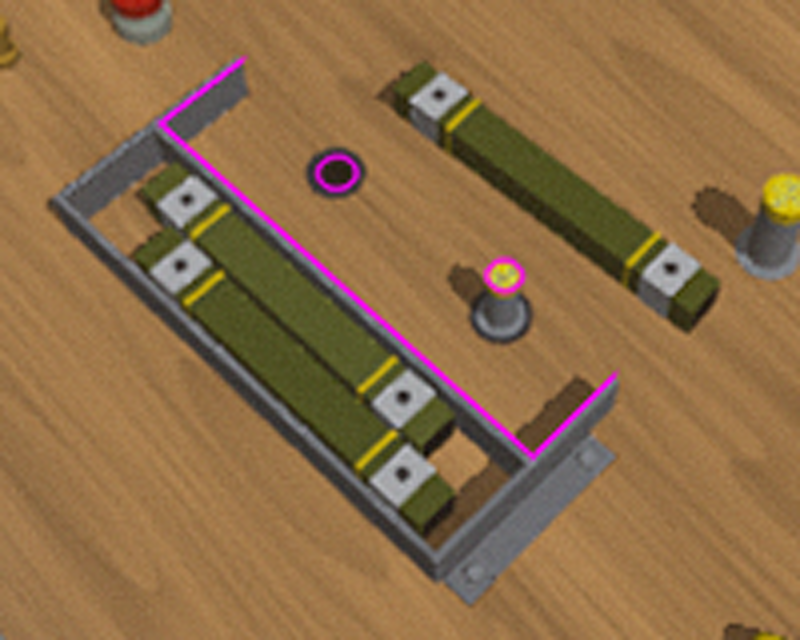

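Emit:
drive_tool(rotation=[[0,0,0.12],[0,0,0.24],[0,0,0.36],[0,0,0.48],[0,0,0.6]], translation=[[29,29,0],[58,58,0],[87,87,0],[116,116,0],[145,145,0]], grip=[14,14,14,14,14])

```text
clock: 0.57
ee_pos: [0.3497, -0.4966, 0.2527]
tcp_rot: [-0.669, 0.229, -0.228, 0.669]
contact_force: [0.2, -2.2, -0.1]
opening: 0.0256
```

Emit:
drive_tool(rotation=[[0,0,0.12],[0,0,0.24],[0,0,0.36],[0,0,0.48],[0,0,0.6]], translation=[[29,29,0],[58,58,0],[87,87,0],[116,116,0],[145,145,0]], grip=[14,14,14,14,14])

```text
clock: 0.98
ee_pos: [0.4957, -0.3499, 0.2528]
tcp_rot: [0.707, -0.019, 0.018, -0.707]
contact_force: [1.3, -1.7, 1.0]
opening: 0.0139
```

Emit:
drive_tool(rotation=[[0,0,0.04],[0,0,0.08],[0,0,0.12],[0,0,0.16],[0,0,0.17]], translation=[[4,41,0],[8,82,0],[12,123,0],[8,164,0],[4,205,0]], grip=[14,14,14,14,14])

```text
clock: 1.4
ee_pos: [0.4994, -0.1428, 0.2526]
tcp_rot: [0.706, 0.042, -0.043, -0.706]
contact_force: [1.0, 0.2, -0.2]
opening: 0.0141
```

Emit:
drive_tool(rotation=[[0,0,0],[0,0,0],[0,0,0],[0,0,0],[0,0,0]], translation=[[-5,41,0],[-10,82,0],[-15,123,0],[-20,164,-10],[-25,203,-20]], grip=[14,14,14,14,14])

```text
clock: 1.82
ee_pos: [0.4741, 0.0613, 0.2331]
tcp_rot: [0.706, 0.043, -0.042, -0.706]
contact_force: [1.3, 0.1, -0.4]
opening: 0.0137
```

Emit:
drive_tool(rotation=[[0,0,0],[0,0,0],[0,0,0],[0,0,0],[0,0,0]], translation=[[-5,38,-10],[-10,76,-20],[-15,110,-40],[-20,134,-70],[-25,138,-110]], grip=[14,14,14,14,14])

```text
clock: 2.23
ee_pos: [0.4495, 0.2047, 0.124]
tcp_rot: [-0.705, -0.046, 0.042, 0.707]
contact_force: [1.2, -0.0, -1.4]
opening: 0.0142
```

```bash
python3 - <<'E'
from h import *
tool()
save(imaging.get_image("side"),"s2.png",(220,150,400,330),3.2)
save(imaging.get_image("wrist"),"w2.png",None,1.2)
E
```

```text
t 2.23 tcp [449.5 204.7 124. ] rack [-183.4  249.1] jawx yaw 7.1 y [ 0.005  0.003 -1.   ] F [ 1.2 -0.  -1.4] open 14.2
```

View pics/s2.png

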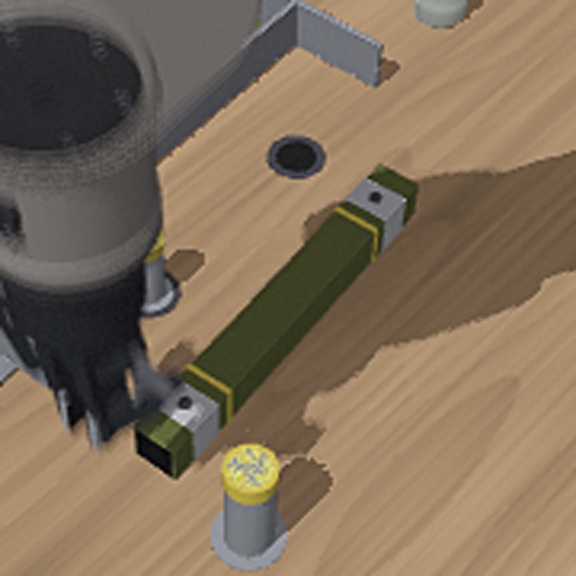

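View pics/w2.png

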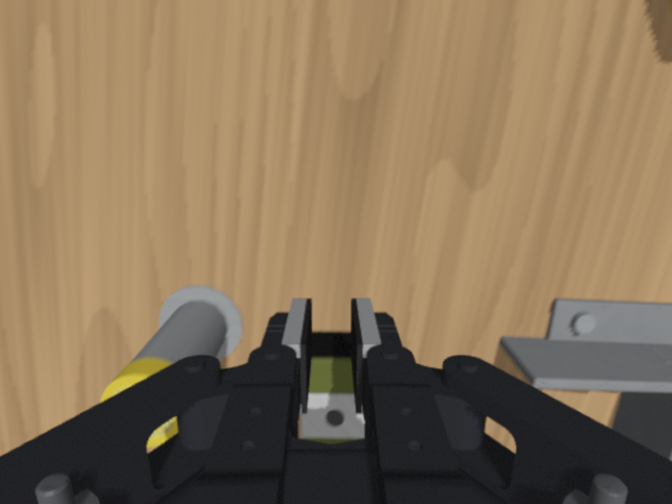

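Emit:
drive_tool(rotation=[[0,0,0],[0,0,0],[0,0,0],[0,0,0],[0,0,0]], translation=[[0,0,-35],[0,0,-65],[0,0,-85],[0,0,-95],[0,0,-95]], grip=[14,14,14,14,14])

```text
clock: 2.75
ee_pos: [0.446, 0.1987, 0.0236]
tcp_rot: [0.707, 0.04, -0.046, -0.705]
contact_force: [-1.0, 0.4, 0.3]
opening: 0.0142
```

Emit:
drive_tool(rotation=[[0,0,0],[0,0,0],[0,0,0],[0,0,0],[0,0,0]], translation=[[2,-15,0],[3,-28,0],[5,-40,0],[6,-52,0],[8,-64,0]], grip=[14,14,14,14,14])

```text
clock: 3.17
ee_pos: [0.455, 0.1341, 0.0247]
tcp_rot: [0.707, 0.041, -0.045, -0.705]
contact_force: [-0.1, 4.3, 2.8]
opening: 0.0138
```

```bash
python3 - <<'E'
from h import *
tool()
save(imaging.get_image("side"),"s3.png",(220,130,420,330),3)
save(imaging.get_image("wrist"),"w3.png",None,1)
E
```

```text
t 3.17 tcp [455.  134.1  24.7] rack [-183.1  178.3] jawx yaw 7.0 y [-0.006 -0.003 -1.   ] F [-0.1  4.3  2.8] open 13.8
```

View pics/s3.png

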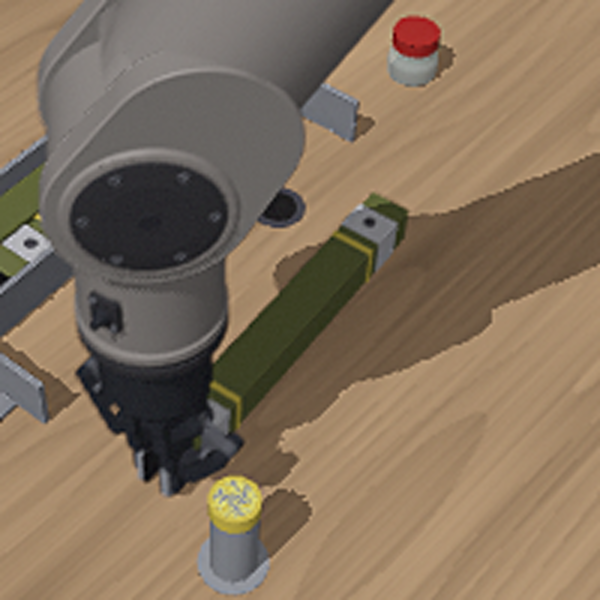

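View pics/w3.png

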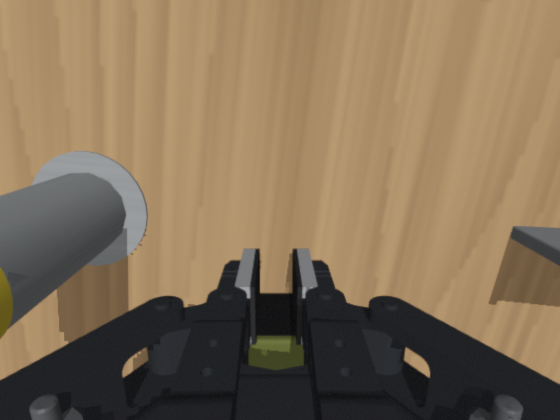

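Emit:
drive_tool(rotation=[[0,0,0],[0,0,0],[0,0,0],[0,0,0],[0,0,0]], translation=[[1,-10,4],[3,-20,4],[4,-30,4],[5,-40,4],[6,-50,4]], grip=[14,14,14,14,14])

```text
clock: 3.68
ee_pos: [0.4608, 0.0816, 0.028]
tcp_rot: [0.707, 0.04, -0.045, -0.704]
contact_force: [-0.6, 4.0, 2.8]
opening: 0.0139
```

Emit:
drive_tool(rotation=[[0,0,0],[0,0,0],[0,0,0],[0,0,0],[0,0,0]], translation=[[1,-10,1],[2,-20,1],[3,-30,1],[4,-40,1],[5,-48,1]], grip=[14,14,14,14,14])

```text
clock: 4.1
ee_pos: [0.4657, 0.0322, 0.0288]
tcp_rot: [0.707, 0.039, -0.045, -0.704]
contact_force: [-0.3, 1.9, -0.2]
opening: 0.0139
```

```bash
python3 - <<'E'
from h import *
tool()
save(imaging.get_image("scene"),"c4.png",(160,130,380,310),3.3)
save(imaging.get_image("side"),"s4.png",(220,130,420,330),3)
E
```

```text
t 4.1 tcp [465.7  32.2  28.8] rack [-180.1   75.9] jawx yaw 6.8 y [-0.008 -0.005 -1.   ] F [-0.3  1.9 -0.2] open 13.9
```

View pics/s4.png

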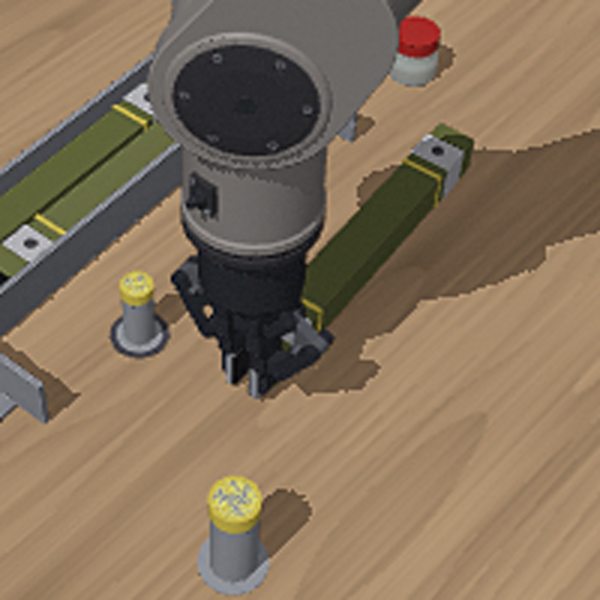

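View pics/c4.png

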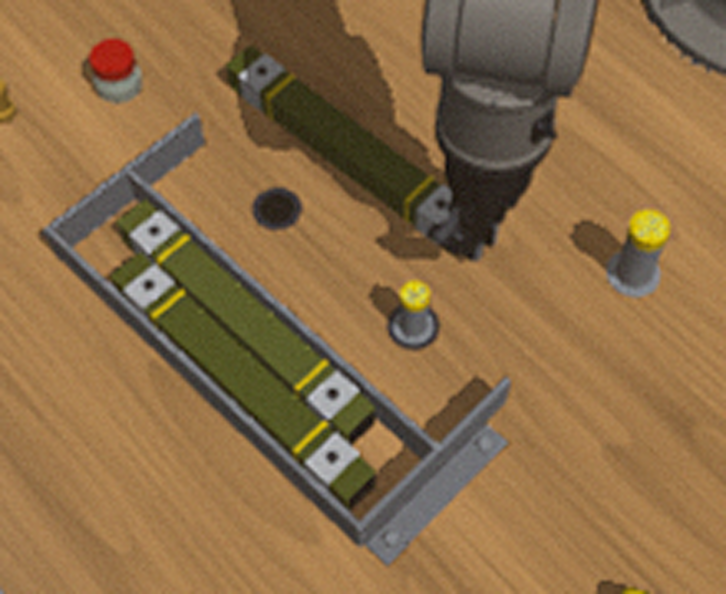

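```bash
cat >> h.py <<'E'
def mast(im,hr,hl):
    P=px2w(im,[hr,hl],.036); a,b=w2r(P[0]),w2r(P[1]); c=(a+b)/2; d=b-a
    th=np.degrees(np.arctan2(d[0],d[1])); u=d/np.linalg.norm(d)
    print("holes rack",a.round(1),b.round(1),"dist",np.linalg.norm(d).round(1),"centre",c.round(1),"world",(r2w(*c)*1e3).round(1),"theta",th.round(1),"ends L/R",(c+150*u).round(1),(c-150*u).round(1))
    s=(np.array([-82.5,90])-c)@u; n=np.array([u[1],-u[0]]); print("s beyond stake",(150-s).round(1),"axis dist from stake",((c-np.array([-82.5,90]))@n).round(1), "backleft corner",(c+150*u+18*n).round(1))
E
python3 - <<'E'
from h import *
im=imaging.get_image("scene")
mast(im,(160+261/3.3,130+71/3.3),(160+441/3.3,130+205/3.3))
E
```

```text
holes rack [-167.1 -198.1] [-176.8   35.5] dist 233.7 centre [-171.9  -81.3] world [ 485.7 -124. ] theta -2.4 ends L/R [-178.1   68.6] [-165.7 -231.2]
s beyond stake -17.4 axis dist from stake -96.4 backleft corner [-160.2   69.3]
```

Emit:
drive_tool(rotation=[[0,0,0],[0,0,0],[0,0,0],[0,0,0],[0,0,0]], translation=[[0,15,20],[0,15,55],[4,0,75],[8,-30,75],[11,-65,75]], grip=[14,14,50,85,85])

```text
clock: 4.67
ee_pos: [0.4781, -0.0313, 0.1055]
tcp_rot: [0.707, 0.042, -0.045, -0.704]
contact_force: [0.7, -0.2, -0.8]
opening: 0.0493
```

Emit:
drive_tool(rotation=[[0,0,0],[0,0,0],[0,0,0],[0,0,0],[0,0,0]], translation=[[0,-20,0],[0,-20,0],[0,-20,0],[0,-20,0],[0,-20,0]], grip=[85,85,85,85,85])

```text
clock: 5.08
ee_pos: [0.4781, -0.0501, 0.1055]
tcp_rot: [0.707, 0.042, -0.045, -0.704]
contact_force: [-0.1, 0.7, -0.0]
opening: 0.0847
```

```bash
python3 - <<'E'
from h import *
tool()
save(imaging.get_image("wrist"),"w5.png",None,1)
print(r2w(-175,-6))
E
```

```text
t 5.08 tcp [478.1 -50.1 105.5] rack [-173.9   -7.1] jawx yaw 7.1 y [-0.004 -0.005 -1.   ] F [-0.1  0.7 -0. ] open 84.7
[ 0.47694247 -0.04910439]
```

View pics/w5.png

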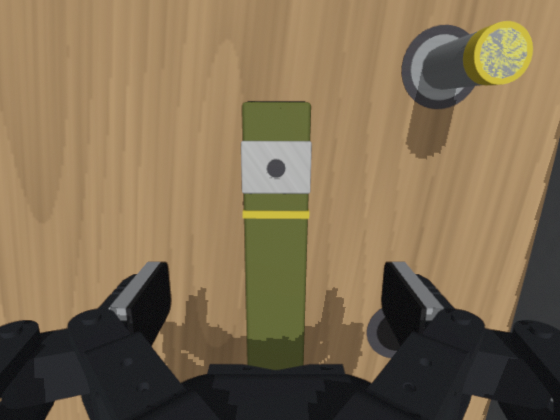

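Emit:
drive_tool(rotation=[[0,0,0],[0,0,0],[0,0,0],[0,0,0],[0,0,0]], translation=[[0,0,-35],[0,0,-60],[0,0,-76],[0,0,-80],[0,0,-80]], grip=[85,85,85,85,85])

```text
clock: 5.55
ee_pos: [0.4775, -0.0491, 0.0247]
tcp_rot: [0.707, 0.042, -0.047, -0.704]
contact_force: [0.2, -0.0, -0.8]
opening: 0.085
```

Emit:
drive_tool(rotation=[[0,0,0],[0,0,0],[0,0,0],[0,0,-0.04],[0,0,-0.08]], translation=[[9,1,0],[18,1,0],[27,2,0],[36,2,0],[45,2,0]], grip=[85,85,85,85,85])

```text
clock: 5.97
ee_pos: [0.5239, -0.0472, 0.0255]
tcp_rot: [0.708, 0.013, -0.018, -0.706]
contact_force: [-1.9, -0.4, 2.5]
opening: 0.0849
```

```bash
python3 - <<'E'
from h import *
tool()
save(imaging.get_image("wrist"),"w6.png",None,1)
E
```

```text
t 5.97 tcp [523.9 -47.2  25.5] rack [-128.    -7.6] jawx yaw 2.5 y [-0.006 -0.004 -1.   ] F [-1.9 -0.4  2.5] open 84.9
```

View pics/w6.png

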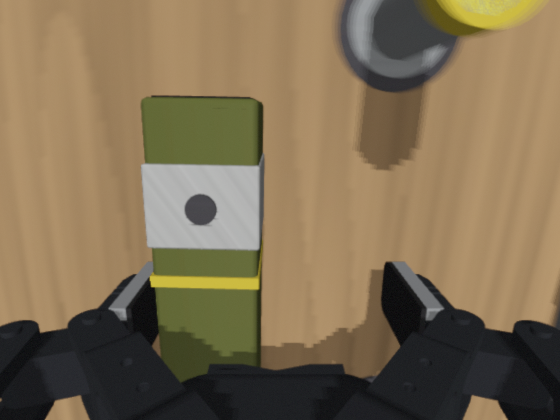

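Emit:
drive_tool(rotation=[[0,0,-0.05],[0,0,-0.1],[0,0,-0.15],[0,0,-0.2],[0,0,-0.24]], translation=[[7,-1,0],[14,-3,0],[21,-5,0],[28,-7,0],[34,-9,0]], grip=[85,85,85,85,85])

```text
clock: 6.43
ee_pos: [0.5608, -0.056, 0.0264]
tcp_rot: [0.704, -0.072, 0.07, -0.703]
contact_force: [-2.4, 0.5, 0.2]
opening: 0.0852
```

```bash
python3 - <<'E'
from h import *
tool()
save(imaging.get_image("wrist"),"w7.png",None,1)
save(imaging.get_image("scene"),"c7.png",(160,130,380,310),3.3)
E
```

```text
t 6.43 tcp [560.8 -56.   26.4] rack [-91.9 -19.2] jawx yaw -11.5 y [-0.004 -0.002 -1.   ] F [-2.4  0.5  0.2] open 85.2
```

View pics/w7.png

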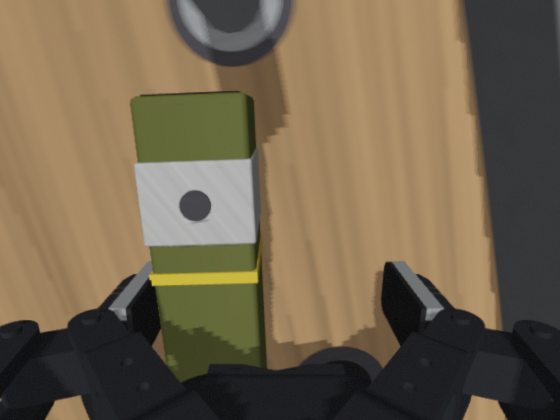

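View pics/c7.png

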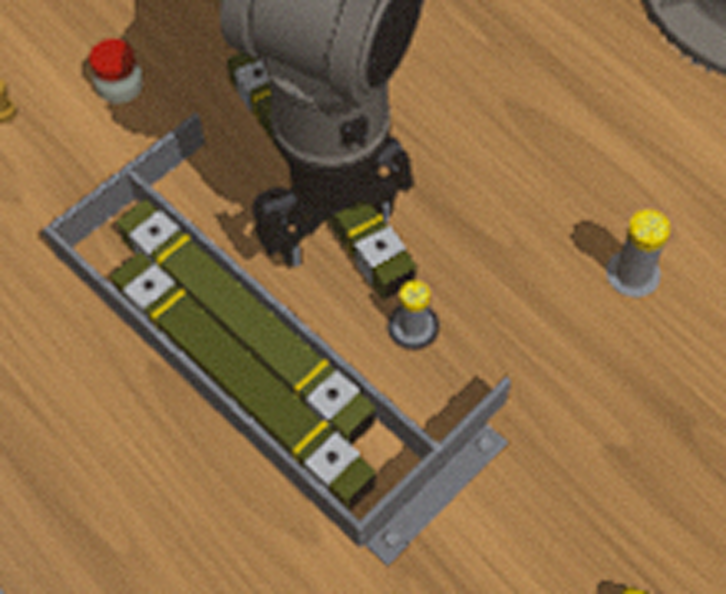

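```bash
python3 - <<'E'
from h import *
import pickle
im=pickle.load(open("im0.pkl","rb"))["scene"]
mast(im,(160+252/3.3,130+73/3.3),(160+380/3.3,130+246/3.3))
E
```

```text
holes rack [-159.2 -202.6] [-105.5   25.8] dist 234.5 centre [-132.3  -88.4] world [ 525.7 -128.1] theta 13.2 ends L/R [-98.   57.6] [-166.6 -234.4]
s beyond stake -35.1 axis dist from stake -7.7 backleft corner [-80.5  53.5]
```

Emit:
drive_tool(rotation=[[0,0,-0.03],[0,0,-0.06],[0,0,-0.09],[0,0,-0.11],[0,0,-0.11]], translation=[[7,-2,0],[14,-5,0],[20,-8,0],[25,-10,0],[25,-10,0]], grip=[85,85,85,85,85])

```text
clock: 6.95
ee_pos: [0.5875, -0.0667, 0.0265]
tcp_rot: [0.699, -0.111, 0.109, -0.698]
contact_force: [-0.2, 0.2, 0.4]
opening: 0.0851
```

```bash
python3 - <<'E'
from h import *
tool()
save(imaging.get_image("wrist"),"w8.png",None,1)
save(imaging.get_image("scene"),"c8.png",(160,130,380,310),3.3)
E
```

```text
t 6.95 tcp [587.5 -66.7  26.5] rack [-66.1 -31.9] jawx yaw -17.9 y [-0.002 -0.002 -1.   ] F [-0.2  0.2  0.4] open 85.1
```

View pics/w8.png

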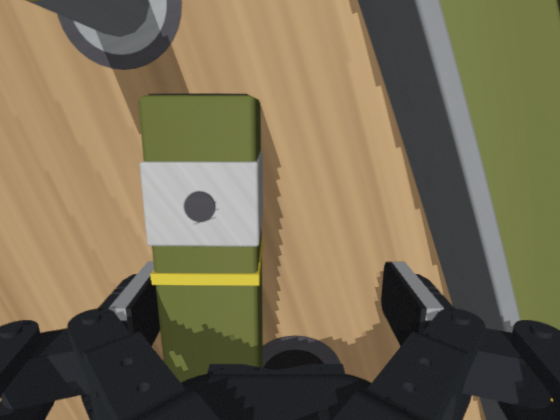

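View pics/c8.png

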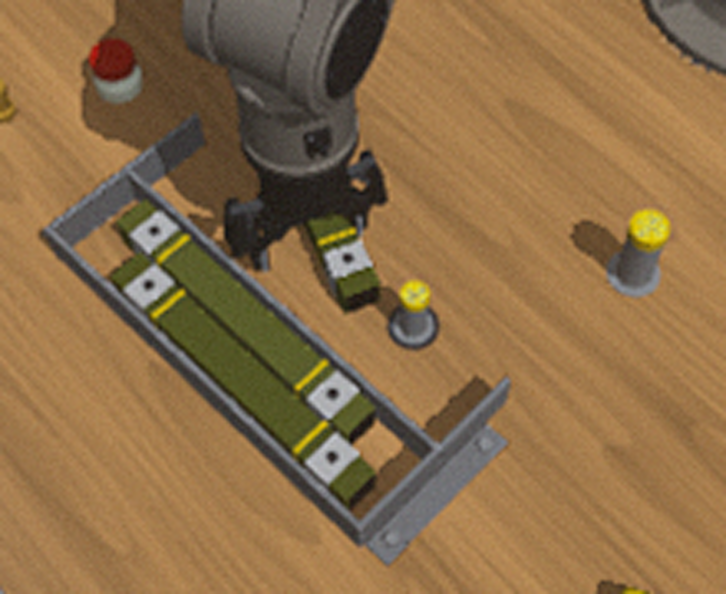

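Emit:
drive_tool(rotation=[[0,0,0],[0,0,0],[0,0,0],[0,0,0],[0,0,0]], translation=[[-10,-4,5],[-10,-4,45],[-10,-4,80],[-25,-35,90],[-40,-70,90]], grip=[85,85,85,50,14])

```text
clock: 7.47
ee_pos: [0.5477, -0.1349, 0.12]
tcp_rot: [0.7, -0.106, 0.108, -0.698]
contact_force: [0.1, -1.3, -1.1]
opening: 0.0633
```

Emit:
drive_tool(rotation=[[0,0,0],[0,0,0],[0,0,0],[0,0,0],[0,0,0]], translation=[[-16,-37,0],[-32,-75,0],[-45,-110,0],[-58,-145,0],[-61,-165,0]], grip=[14,14,14,14,14])

```text
clock: 7.88
ee_pos: [0.4829, -0.3043, 0.1202]
tcp_rot: [0.7, -0.108, 0.109, -0.697]
contact_force: [0.9, -0.6, -0.3]
opening: 0.0141
```

```bash
python3 - <<'E'
from h import *
tool()
save(imaging.get_image("wrist"),"w9.png",None,1)
save(imaging.get_image("scene"),"c9.png",(160,130,380,310),3.3)
save(imaging.get_image("side"),"s9.png",(220,100,460,300),3)
E
```

```text
t 7.88 tcp [ 482.9 -304.3  120.2] rack [-188.2 -260.9] jawx yaw -17.7 y [ 0.001 -0.004 -1.   ] F [ 0.9 -0.6 -0.3] open 14.1
```

View pics/w9.png

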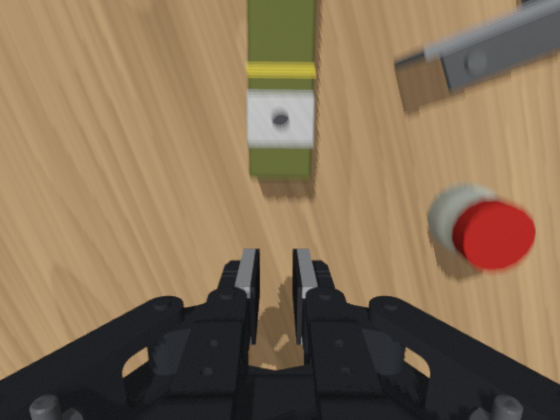

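View pics/c9.png

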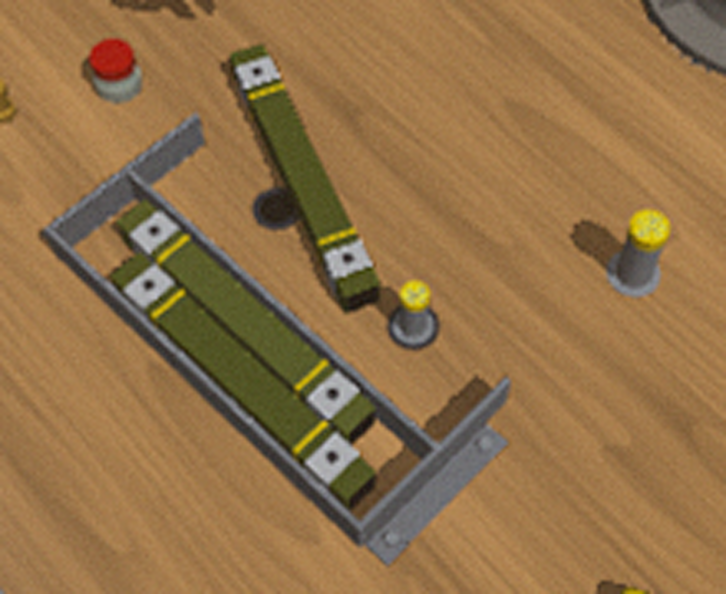

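View pics/s9.png

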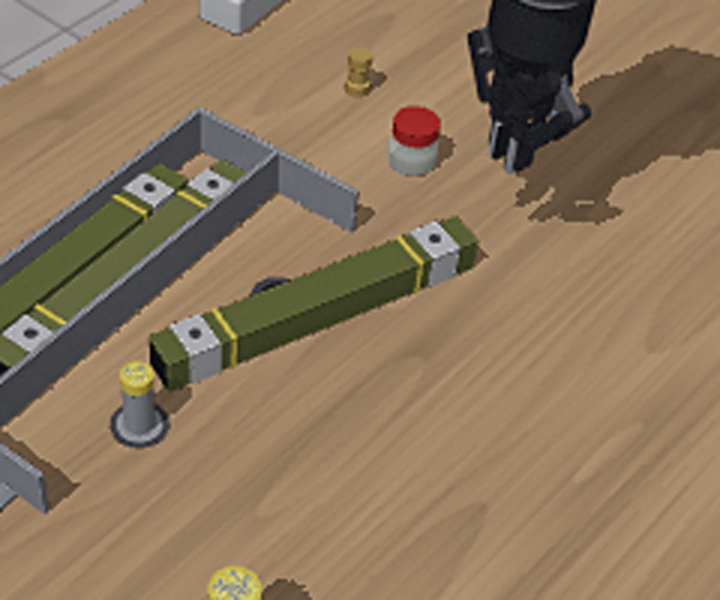

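```bash
python3 - <<'E'
from h import *
import pickle
d=pickle.load(open("im0.pkl","rb"))
mast(d["scene"],(160+257/3.3,130+71/3.3),(160+347/3.3,130+258/3.3))
mast(d["side"],(220+434/3,100+239/3),(220+195/3,100+333/3))
E
```

```text
holes rack [-164.3 -200.9] [-75.6  13.2] dist 231.7 centre [-120.   -93.8] world [ 538.4 -132.6] theta 22.5 ends L/R [-62.5  44.7] [-177.4 -232.4]
s beyond stake -34.2 axis dist from stake 35.8 backleft corner [-45.9  37.9]
holes rack [-163.8 -201.2] [-75.4  11.9] dist 230.7 centre [-119.6  -94.6] world [ 538.8 -133.3] theta 22.5 ends L/R [-62.1  43.9] [-177.1 -233.2]
s beyond stake -34.8 axis dist from stake 36.5 backleft corner [-45.5  37. ]
```

Emit:
drive_tool(rotation=[[0,0,0],[0,0,0],[0,0,0],[0,0,0],[0,0,0]], translation=[[0,0,-35],[0,0,-65],[0,0,-85],[0,0,-92],[0,0,-92]], grip=[14,14,14,14,14])

```text
clock: 8.45
ee_pos: [0.4845, -0.3, 0.0269]
tcp_rot: [0.699, -0.108, 0.108, -0.698]
contact_force: [-1.1, 0.4, 0.3]
opening: 0.0141
```

Emit:
drive_tool(rotation=[[0,0,0],[0,0,0],[0,0,0],[0,0,0],[0,0,0]], translation=[[4,11,0],[7,22,0],[10,32,0],[14,42,0],[17,52,0]], grip=[14,14,14,14,14])

```text
clock: 8.87
ee_pos: [0.5025, -0.2471, 0.0279]
tcp_rot: [0.7, -0.107, 0.108, -0.698]
contact_force: [-0.8, -3.2, 2.5]
opening: 0.0138
```

```bash
python3 - <<'E'
from h import *
tool()
save(imaging.get_image("scene"),"c10.png",(160,130,380,310),3.3)
save(imaging.get_image("side"),"s10.png",(220,100,460,300),3)
E
```

```text
t 8.87 tcp [ 502.5 -247.1   27.9] rack [-164.4 -205.3] jawx yaw -17.5 y [ 0.001 -0.002 -1.   ] F [-0.8 -3.2  2.5] open 13.8
```

View pics/c10.png

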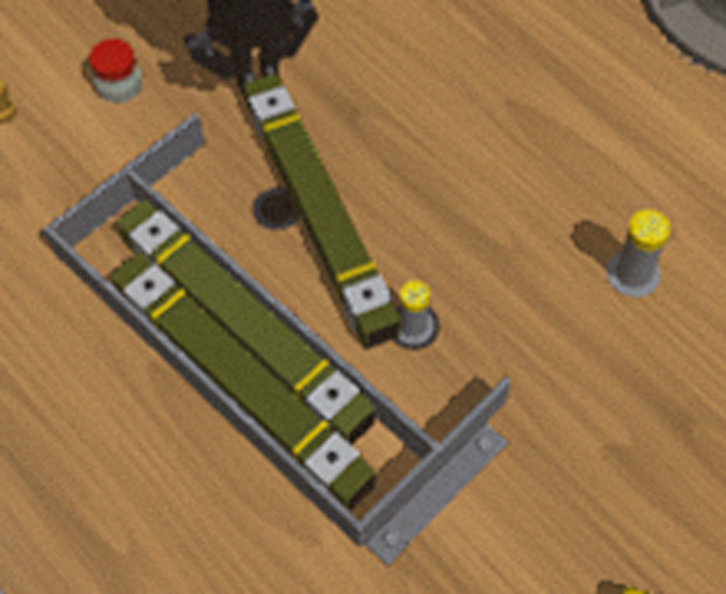

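View pics/s10.png

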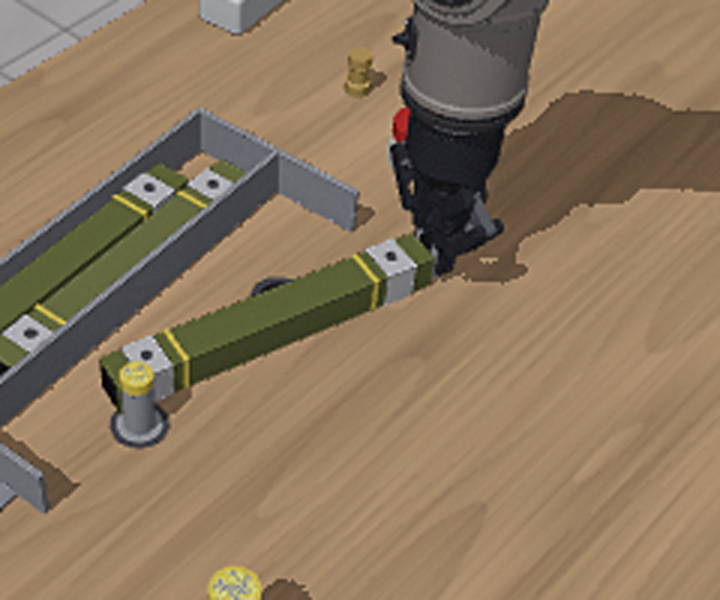

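```bash
python3 - <<'E'
from h import *
import pickle
d=pickle.load(open("im0.pkl","rb"))
mast(d["scene"],(160+271/3.3,130+101/3.3),(160+367/3.3,130+293/3.3))
mast(d["side"],(220+391/3,100+257/3),(220+146/3,100+355/3))
E
```

```text
holes rack [-148.7 -164.2] [-62.6  51.3] dist 232.1 centre [-105.7  -56.4] world [549.9 -94.2] theta 21.8 ends L/R [-50.   82.9] [-161.3 -195.7]
s beyond stake 5.4 axis dist from stake 32.8 backleft corner [-33.3  76.2]
holes rack [-147.8 -159.8] [-60.4  54.7] dist 231.7 centre [-104.1  -52.6] world [551.1 -90.2] theta 22.2 ends L/R [-47.6  86.4] [-160.7 -191.5]
s beyond stake 9.8 axis dist from stake 33.7 backleft corner [-30.9  79.6]
```

Emit:
drive_tool(rotation=[[0,0,0],[0,0,0],[0,0,0],[0,0,0],[0,0,0]], translation=[[4,10,0],[8,20,0],[12,30,0],[15,40,0],[18,50,0]], grip=[14,14,14,14,14])

```text
clock: 9.38
ee_pos: [0.5211, -0.1948, 0.0275]
tcp_rot: [0.699, -0.106, 0.107, -0.699]
contact_force: [-0.8, -4.2, 3.2]
opening: 0.014
```

```bash
python3 - <<'E'
from h import *
tool()
save(imaging.get_image("scene"),"c11.png",(160,130,380,310),3.3)
save(imaging.get_image("side"),"s11.png",(220,100,460,300),3)
E
```

```text
t 9.38 tcp [ 521.1 -194.8   27.5] rack [-141.9 -154.5] jawx yaw -17.4 y [ 0.001 -0.001 -1.   ] F [-0.8 -4.2  3.2] open 14.0
```

View pics/c11.png

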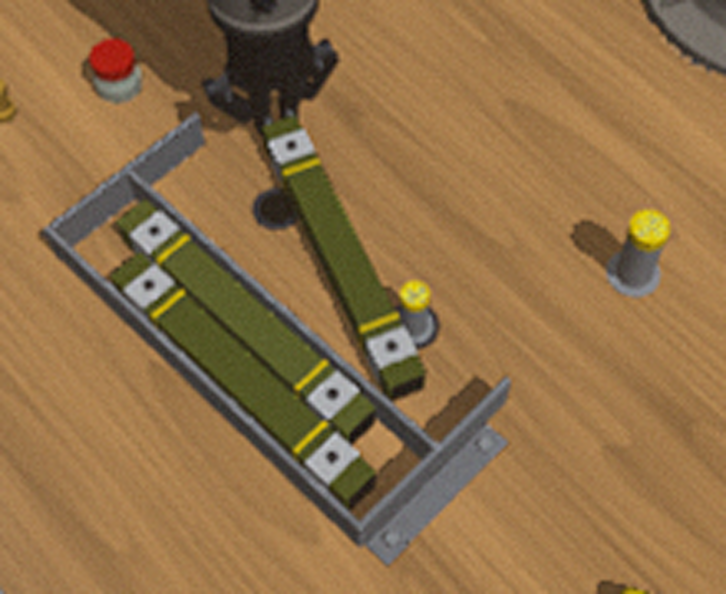

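View pics/s11.png

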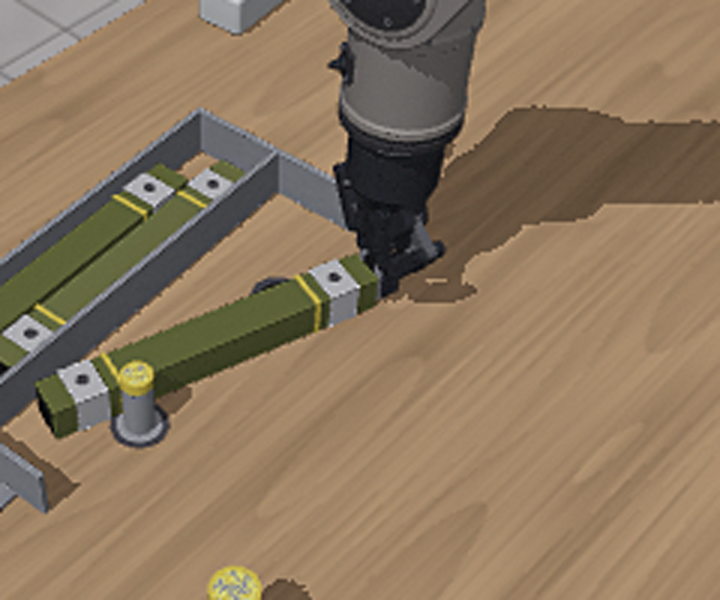

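```bash
python3 - <<'E'
from h import *
import pickle
d=pickle.load(open("im0.pkl","rb"))
mast(d["scene"],(160+291/3.3,130+145/3.3),(160+391/3.3,130+346/3.3))
mast(d["side"],(220+334/3,100+278/3),(220+82/3,100+380/3))
E
```

```text
holes rack [-126.2 -112.7] [-39.9 102.9] dist 232.3 centre [-83.1  -4.9] world [568.5 -41.1] theta 21.8 ends L/R [-27.3 134.4] [-138.8 -144.1]
s beyond stake 61.7 axis dist from stake 34.8 backleft corner [-10.6 127.7]
holes rack [-125.3 -109.2] [-38.9 106.1] dist 231.9 centre [-82.1  -1.5] world [569.2 -37.7] theta 21.9 ends L/R [-26.2 137.7] [-138.  -140.8]
s beyond stake 65.2 axis dist from stake 34.5 backleft corner [ -9.5 131. ]
```

```bash
python3 - <<'E'
from h import *
print(robot.observe()["qpos"].round(2))
u=np.array([.3725,.928]);n=np.array([.928,-.3725]);c=np.array([-82.6,-3])
for a in(50,):
    p=c-a*u-(18+12+20)*n; print(p,r2w(*p)*1e3)
E
```

```text
[ 0.52  0.56 -0.35  2.01  0.32  0.62 -0.35]
[-147.625  -30.775] [506.09801498 -71.75710703]
```

Emit:
drive_tool(rotation=[[0,0,0],[0,0,0.0],[0,0,0.12],[0,0,0.24],[0,0,0.36]], translation=[[-6,-20,5],[-6,-20,40],[-10,-20,75],[-14,0,85],[-18,30,85]], grip=[14,14,14,14,14])

```text
clock: 9.9
ee_pos: [0.5046, -0.1655, 0.1153]
tcp_rot: [0.708, 0.023, -0.019, -0.706]
contact_force: [1.2, -0.8, -0.4]
opening: 0.0139
```

Emit:
drive_tool(rotation=[[0,0,0.12],[0,0,0.24],[0,0,0.36],[0,0,0.48],[0,0,0.6]], translation=[[0,20,0],[0,40,0],[0,60,0],[0,80,0],[0,90,0]], grip=[14,14,14,14,14])

```text
clock: 10.32
ee_pos: [0.5045, -0.0731, 0.1154]
tcp_rot: [-0.668, -0.234, 0.23, 0.668]
contact_force: [0.2, 0.8, 0.5]
opening: 0.0144
```

Emit:
drive_tool(rotation=[[0,0,0.12],[0,0,0.24],[0,0,0.36],[0,0,0.48],[0,0,0.58]], translation=[[0,0,0],[0,0,0],[0,0,0],[0,0,0],[0,0,0]], grip=[14,14,14,14,14])

```text
clock: 10.73
ee_pos: [0.5043, -0.0732, 0.1154]
tcp_rot: [-0.572, -0.417, 0.413, 0.573]
contact_force: [-0.2, 0.0, 0.2]
opening: 0.0139
```

```bash
python3 - <<'E'
from h import *
tool()
save(imaging.get_image("side"),"s12.png",(220,100,460,300),3)
save(imaging.get_image("wrist"),"w12.png",None,1)
E
```

```text
t 10.73 tcp [504.3 -73.2 115.4] rack [-149.5  -32.1] jawx yaw 71.9 y [ 0.004  0.005 -1.   ] F [-0.2  0.   0.2] open 13.9
```

View pics/s12.png

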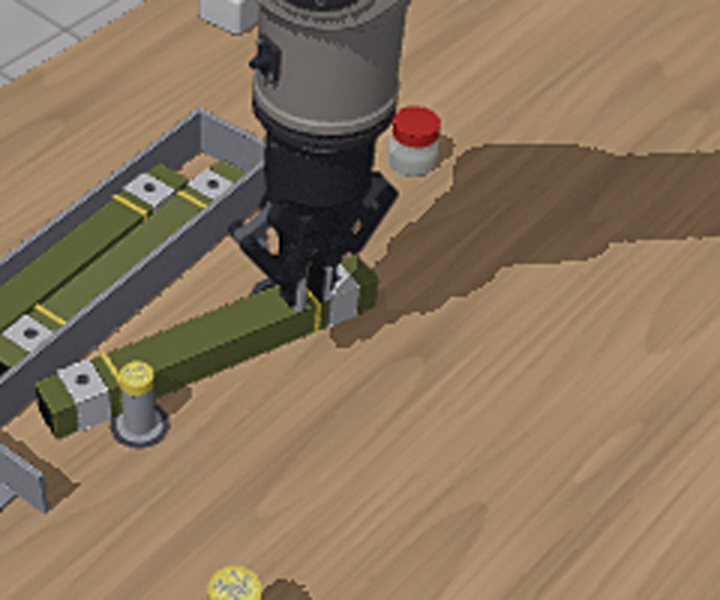

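View pics/w12.png

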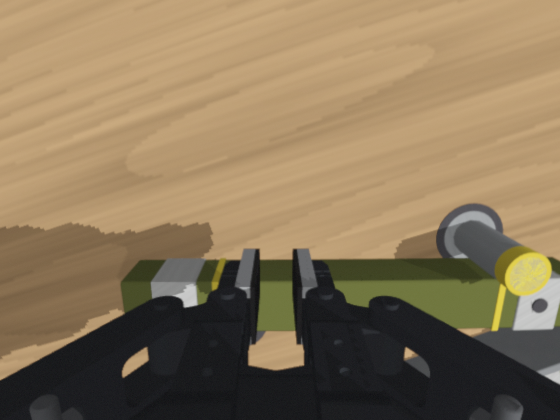

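Emit:
drive_tool(rotation=[[0,0,0],[0,0,0],[0,0,0],[0,0,0],[0,0,0]], translation=[[-2,1,-35],[-2,1,-60],[-2,1,-80],[-2,1,-87],[-2,1,-87]], grip=[14,14,14,14,14])

```text
clock: 11.25
ee_pos: [0.5013, -0.0719, 0.027]
tcp_rot: [-0.572, -0.415, 0.412, 0.575]
contact_force: [0.0, -0.4, -0.0]
opening: 0.0143
```

Emit:
drive_tool(rotation=[[0,0,0],[0,0,0],[0,0,0.03],[0,0,0.07],[0,0,0.11]], translation=[[10,-3,0],[20,-6,0],[28,-7,0],[36,-8,0],[44,-8,0]], grip=[14,14,14,14,14])

```text
clock: 11.67
ee_pos: [0.547, -0.081, 0.0282]
tcp_rot: [-0.549, -0.446, 0.442, 0.552]
contact_force: [-2.5, -1.2, 1.1]
opening: 0.0142
```

```bash
python3 - <<'E'
from h import *
tool()
save(imaging.get_image("scene"),"c13.png",(160,130,380,310),3.3)
save(imaging.get_image("side"),"s13.png",(220,100,460,300),3)
E
```

```text
t 11.67 tcp [547.  -81.   28.2] rack [-107.5  -43.1] jawx yaw 77.8 y [ 0.001  0.006 -1.   ] F [-2.5 -1.2  1.1] open 14.2
```

View pics/c13.png

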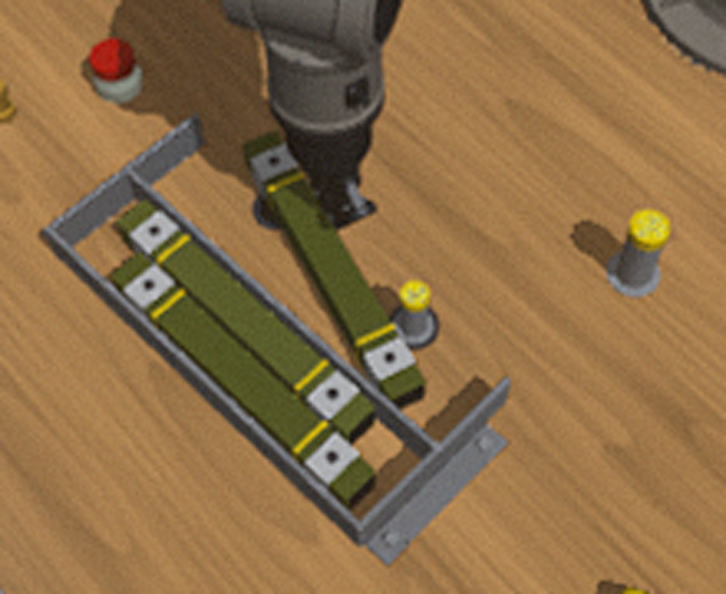

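View pics/s13.png

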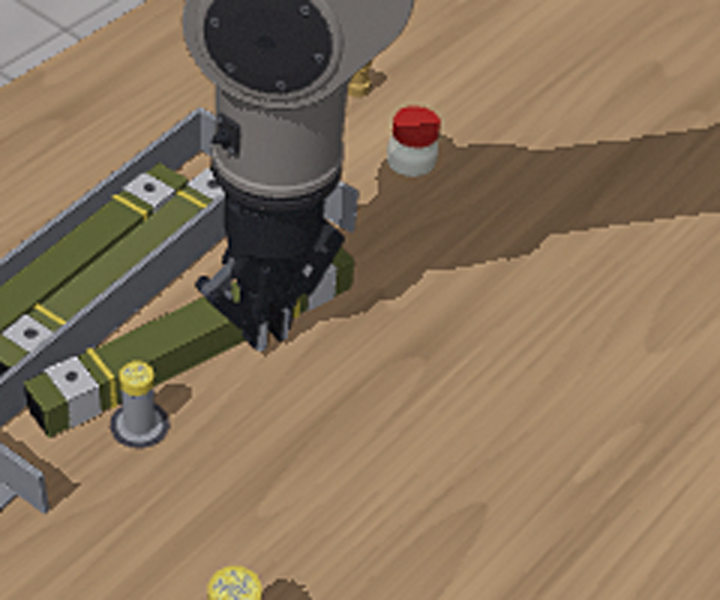

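```bash
python3 - <<'E'
from h import *
import pickle
d=pickle.load(open("im0.pkl","rb"))
mast(d["scene"],(160+274/3.3,130+160/3.3),(160+389/3.3,130+358/3.3))
E
```

```text
holes rack [-103.  -111.7] [-30.4 109.7] dist 233.0 centre [-66.7  -1. ] world [584.6 -36. ] theta 18.2 ends L/R [-19.9 141.5] [-113.5 -143.5]
s beyond stake 68.5 axis dist from stake 43.4 backleft corner [ -2.8 135.9]
```

Emit:
drive_tool(rotation=[[0,0,0.04],[0,0,0.08],[0,0,0.12],[0,0,0.16],[0,0,0.2]], translation=[[8,1,0],[16,1,0],[24,2,0],[32,2,0],[39,3,0]], grip=[14,14,14,14,14])

```text
clock: 12.18
ee_pos: [0.5875, -0.0782, 0.0289]
tcp_rot: [-0.502, -0.498, 0.494, 0.505]
contact_force: [-2.0, -1.0, 1.3]
opening: 0.0139
```

```bash
python3 - <<'E'
from h import *
tool()
save(imaging.get_image("scene"),"c14.png",(160,130,380,310),3.3)
E
```

```text
t 12.18 tcp [587.5 -78.2  28.9] rack [-67.  -43.3] jawx yaw 89.2 y [ 0.002  0.007 -1.   ] F [-2.  -1.   1.3] open 13.9
```

View pics/c14.png

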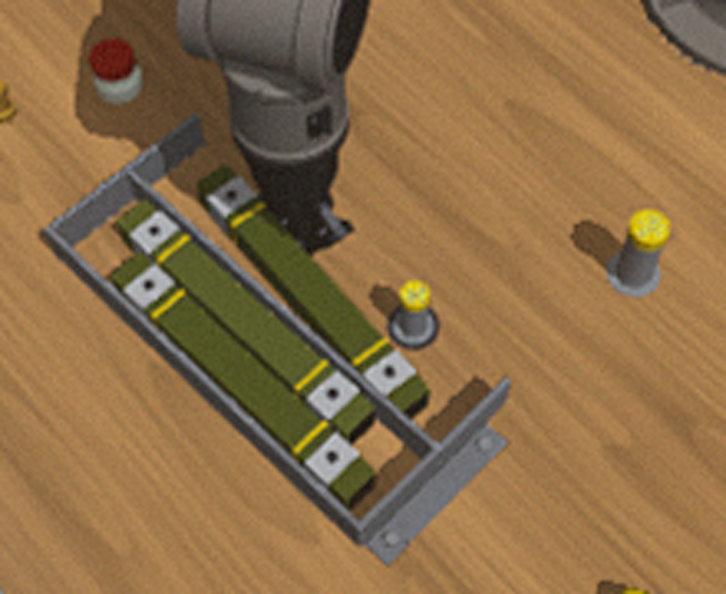

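Emit:
drive_tool(rotation=[[0,0,0.03],[0,0,0.06],[0,0,0.09],[0,0,0.09],[0,0,0.09]], translation=[[5,0,0],[10,1,0],[14,1,0],[17,1,0],[19,1,0]], grip=[14,14,14,14,14])

```text
clock: 12.65
ee_pos: [0.6079, -0.0771, 0.0294]
tcp_rot: [0.48, 0.521, -0.516, -0.482]
contact_force: [-3.7, -0.1, 1.9]
opening: 0.0139
```

```bash
python3 - <<'E'
from h import *
tool()
overlay(imaging.get_image("scene"),"c15.png",(160,130,380,310),3.3)
save(imaging.get_image("side"),"s15.png",(160,100,400,300),3)
E
```

```text
t 12.65 tcp [607.9 -77.1  29.4] rack [-46.6 -43.7] jawx yaw 94.4 y [ 0.002  0.007 -1.   ] F [-3.7 -0.1  1.9] open 13.9
```

View pics/c15.png

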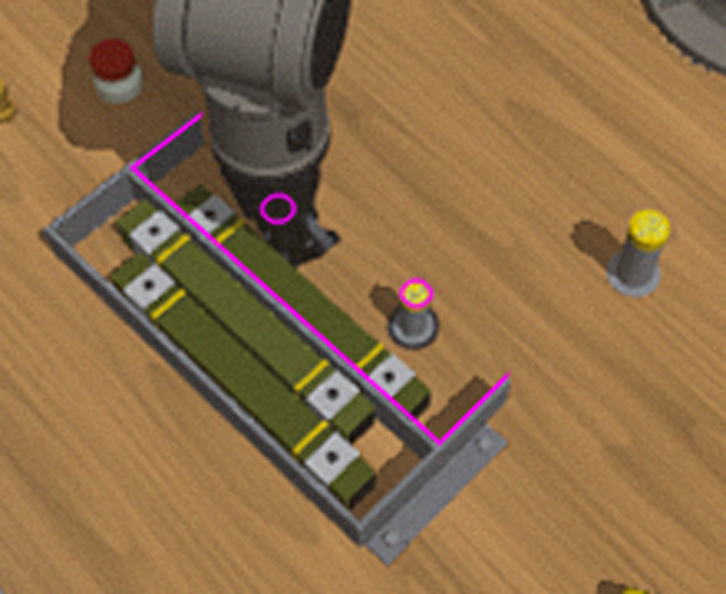

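View pics/s15.png

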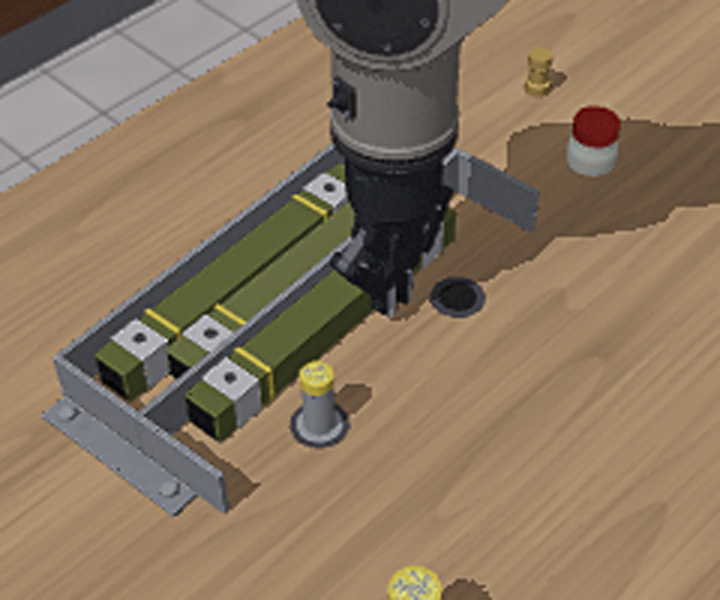

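Emit:
drive_tool(rotation=[[0,0,0],[0,0,0],[0,0,0]], translation=[[1,0,0],[2,0,0],[2,0,0]], grip=[14,14,14])

```text
clock: 13.0
ee_pos: [0.6096, -0.077, 0.0294]
tcp_rot: [0.479, 0.521, -0.516, -0.482]
contact_force: [-5.2, -0.4, 2.9]
opening: 0.014
```

Emit:
drive_tool(rotation=[[0,0,0],[0,0,0],[0,0,0]], translation=[[1,0,0],[2,0,0],[2,0,0]], grip=[14,14,14])

```text
clock: 13.25
ee_pos: [0.6096, -0.077, 0.0291]
tcp_rot: [0.479, 0.52, -0.517, -0.483]
contact_force: [-14.7, -1.2, 10.2]
opening: 0.014
```

Emit:
drive_tool(rotation=[[0,0,0],[0,0,0],[0,0,0],[0,0,0],[0,0,0]], translation=[[-10,-1,0],[-35,-2,0],[-50,-4,30],[-50,-4,65],[-60,-4,105]], grip=[14,14,14,14,14])

```text
clock: 13.67
ee_pos: [0.5488, -0.0809, 0.1343]
tcp_rot: [0.478, 0.52, -0.518, -0.483]
contact_force: [0.3, -0.8, 0.6]
opening: 0.0145
```

Emit:
drive_tool(rotation=[[0,0,0],[0,0,0],[0,0,0],[0,0,0],[0,0,0]], translation=[[-10,-30,20],[-20,-60,30],[-30,-90,40],[-40,-120,50],[-50,-160,60]], grip=[14,14,14,14,14])

```text
clock: 14.08
ee_pos: [0.4983, -0.2401, 0.1951]
tcp_rot: [0.478, 0.52, -0.518, -0.483]
contact_force: [1.5, 0.6, -0.7]
opening: 0.0141
```

```bash
python3 - <<'E'
from h import *
tool()
im=imaging.get_image("scene");save(im,"c16.png",(170,160,320,290),5.2);save(im,"c16f.png",None,1.4)
save(imaging.get_image("side"),"s16.png",(170,130,350,280),4.4)
E
```

```text
t 14.08 tcp [ 498.3 -240.1  195.1] rack [-168.  -198.1] jawx yaw 94.4 y [-0.002  0.006 -1.   ] F [ 1.5  0.6 -0.7] open 14.1
```

View pics/c16.png

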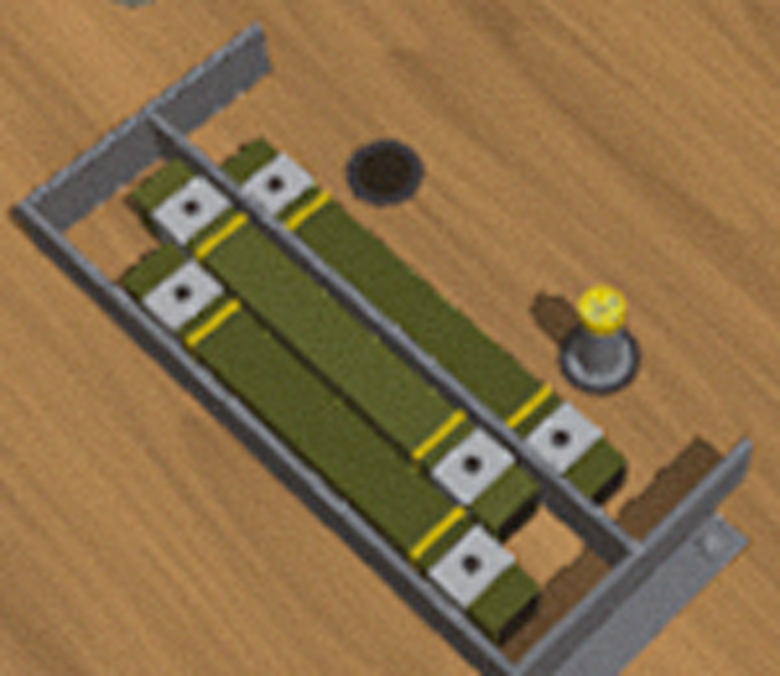

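View pics/s16.png

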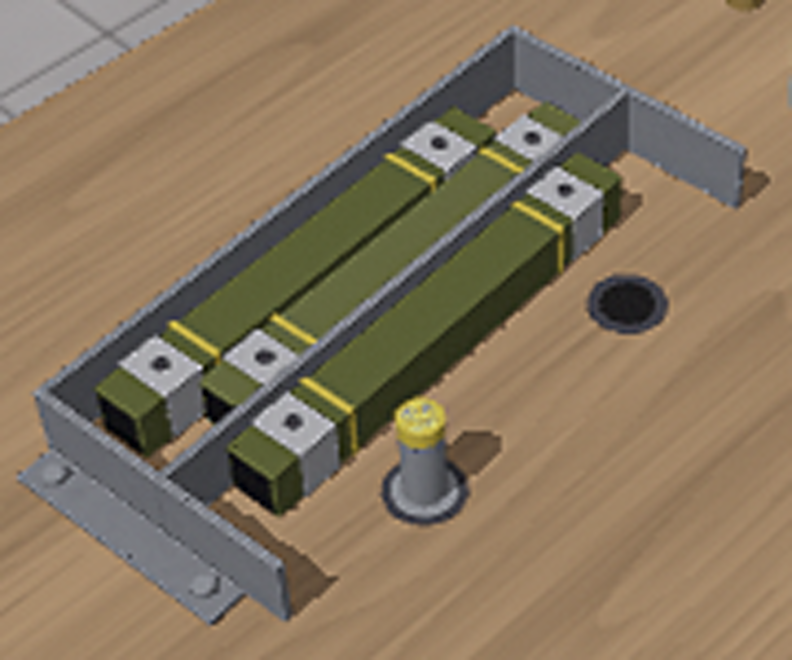

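View pics/c16f.png

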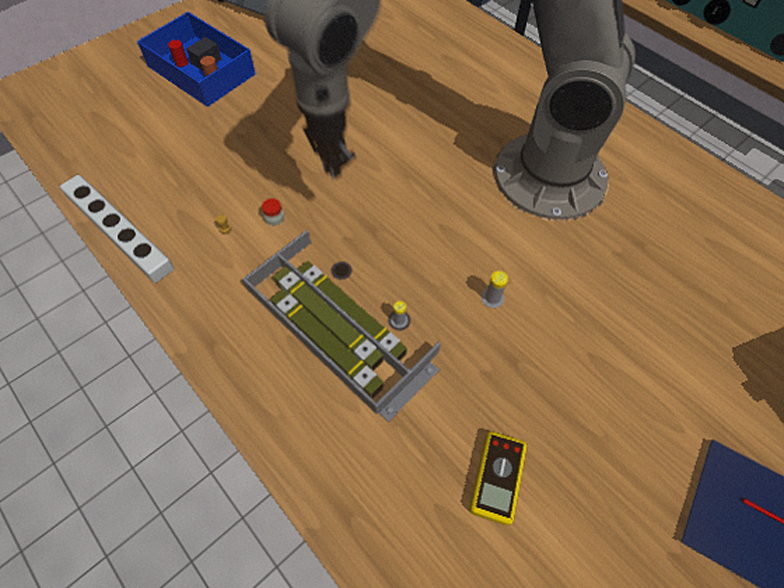

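```bash
python3 - <<'E'
from h import *
import pickle
d=pickle.load(open("im0.pkl","rb"))
mast(d["scene"],(170+275/5.2,160+184/5.2),(170+561/5.2,160+438/5.2))
mast(d["side"],(170+565/4.4,130+189/4.4),(170+293/4.4,130+421/4.4))
# rail top edge yaw from the pictures, front edge points
for n,o,s,P in(("scene",(170,160),5.2,[(160,116),(634,546)]),("side",(170,130),4.4,[(628,98),(172,484)])):
    q=px2w(d[n],[(o[0]+a/s,o[1]+b/s) for a,b in P],.048); print(n,[w2r(p).round(1) for p in q])
E
```

```text
holes rack [ -17.6 -110.2] [-17.5 122.2] dist 232.4 centre [-17.5   6. ] world [633.1 -25.4] theta 0.0 ends L/R [-17.4 156. ] [ -17.6 -144. ]
s beyond stake 66.0 axis dist from stake 65.0 backleft corner [  0.6 156. ]
holes rack [ -17.  -112.2] [-17.4 120. ] dist 232.2 centre [-17.2   3.9] world [633.5 -27.4] theta -0.1 ends L/R [-17.5 153.9] [ -17.  -146.1]
s beyond stake 63.8 axis dist from stake 65.1 backleft corner [  0.5 154. ]
scene [array([   2.2, -187.1]), array([  4.3, 196. ])]
side [array([  -4.1, -189.2]), array([ -6.6, 196.5])]
```

```bash
python3 - <<'E'
from h import *
print(robot.job_done())
E
```

```text
the job is handed in; nothing more can be done
None
```

The mast section is in the front bay, lying flat against the back rail. I moved it only by pushing and never gripped or lifted it. I handed the job in at about 14 s of robot time; the hand-in gives no verdict.

**What I did:** I slid the section to the right by its left end, then turned it about 22° by pushing its front face. I pushed it along its length so the left end went in behind the smaller stake, leaving about 3–4 mm clear of the stake. Last, I pushed the right part in until it met the rail. The highest force I read was about 18 N, at that final push.

**Final checks:**
- **Position:** both cameras put the section at 0.0° and −0.1° to the rail, with its axis 17.2–17.5 mm in front of it. Flush would be 18 mm, so the difference is within the 2 mm calibration.
- **Ends:** the section runs from about 155 mm left to 145 mm right of the bay's middle, inside both end plates, with the left end about 65 mm past the stake.
- **Other items:** the multimeter, jar and coupler look unmoved in the last scene picture. I did not re-measure them.
- **Disagreement:** when I read the rail edge directly off the pictures, the two cameras differed by about 6–11 mm. For flushness I relied on the section's measured pose and on the firm stop at the rail. I did not do a separate push test at the left end.

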